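# Index the sample tube to the reader

### The arm

A 6-joint arm with a two-finger parallel gripper is mounted at the origin on a cart in front of the work surface, level with it; the furniture and walls round the work are solid. World frame = base frame: x ahead of the robot, y to its left, z up, the work surface at z = 0. Lengths are in mm, angles in rad, forces in N, time in s.
With the tool pointing down it reaches from about 325 to 875 mm from the base axis. Payload 4.4 kg.
Tool frame: the origin (TCP) lies at the centre of the arm's flange, where the gripper is bolted on; the fingertips stand 173 mm ahead of it and the grasp point (between the pads) lies 155 mm ahead of it; z points along the fingers, y is the direction in which the jaws open and shut (so a half turn about z gives the same grasp; the last joint's range is limited). The gripper opens to 85 mm and grips with 20 to 120 N. Pads are 22 mm wide; open, the fingers measure 114 mm over their backs; the gripper's body (76 mm by 85 mm) begins 54 mm behind the grasp point. The pads swing forward as they close: fully open they stand 13 mm farther back than shut.
Start: joints at [1.181, 0.207, 1.542, -0, 1.393, -0.15], TCP at [136.578, 558.548, 404.682] pointing down, gripper open.
Joint ranges: [-2.73, 2.73], [-0.86, 2.22], [0.23, 2.46], [-1.11, 4.25], [0.08, 2.63], [-2.82, 2.82]. Speed limits (rad/s): [2.79, 2.79, 3.14, 3.14, 3.14, 3.14].

### API

Orientations are given as a rotation vector (axis times angle).
In Python, from cell import manip gives the robot as it stands. The module is installed in compiled form; this text tells all that it offers. Calls block until the motion is done:
- manip.move_pose(position, orientation): joint-space move of the TCP to a pose.
- manip.move_linear(position, rot=None, speed=150): straight line of the TCP; rot=None keeps the orientation; speed is the mean speed in mm/s.
- manip.move_joints(angles): joint-space move.
- manip.command_gripper(opening): finger opening in mm; the grip force is fixed at half the most; returns when the fingers have stopped.
- manip.pause(seconds).
- manip.solve_ik(position, orientation): joint angles nearest the present ones, or None.
- manip.observe(): the state.
- manip.camera(name): name is "side" or "top"; returns a dict with "pixels" (400x640x3 uint8, blue, green, red), "depth" (400x640 float32, mm along the optical axis (not along the pixel's ray), 0 where there is no reading), "fovy" (degrees; the focal length in pixels is half the picture's height over the tangent of half this angle, whatever the lens; pixels are square), "cx", "cy" (the principal point, pixels), "cam_to_world" (4x4, takes a point from camera to world coordinates). Camera axes: x right, y down, z forward; pixel columns grow to the right and rows downward; lengths in mm; the calibration is good to about 2 mm. A picture is of the moment at which its call begins.
A pose or a line that the arm cannot do raises manip.MotionError and nothing moves.
- manip.close_job(): hands the job in, once; it reports no verdict.
The state is a dict: "clock": time; "joints": joint angles; "qvel": joint speeds; "joint_efforts": joint torques, N m; "eef_pos": TCP position; "orientation": TCP orientation; "force": force on the tool from outside, world axes, zero at the start; "torque": the same for the moment, N m; "gripper_width": finger opening in mm.
Only numpy, scipy, OpenCV 4.12 (cv2) and the standard library are available. Lean on these libraries where they do the work, as an engineer would, in place of code of your own. Each camera call takes 0.05 s, during which the arm holds its last target. There are 200 camera calls.

### The job

Two tube carousels stand on the table; one of them carries a sample tube, the other is empty. Turn the carousel with the tube, either way round, by pushing one spoke after another of its star wheel, until the tube stands squarely in front of the small upright reader at that carousel's edge, and then let go. Do not push on the tube itself, and do not turn the empty carousel.

Things in the scene. Friction and masses are not known exactly. Their poses are not given: they have to be found in the camera images.
- carousel: Carousel with the tube, fixed. Origin: on the vertical wheel axis at table height, z up. Grey base, radius 112 mm. On top a grey star of 5 spokes 72 degrees apart (10 mm wide, z 112 to 130 mm, to radius 72 mm; hub radius 21 mm), one over each tube socket. A fixed white half-round cover (radius 71 mm, z 142 to 156 mm) hides all spokes beyond x = -16 mm; reach them from above on the open -x side.
- tube_cap (a point): Top centre of the one sample tube (14 mm thick, violet cap), fixed upright in a socket 98 mm from the wheel axis, top 108 mm high, under its own spoke's direction; it turns with the star. Starts 145 to 215 degrees from the reader. The wheel turns several turns both ways, no detents, about 2.5 N at 60 mm radius, stays where left. Below the spokes, inside the tubes, only a column of radius 16 mm.
- read_point (a point): Fixed point of the same carousel where the tube's top centre must come: 98 mm from the wheel axis, 15 degrees from -y towards +x of carousel, 108 mm high, straight in front of the dark window of the reader, a white box 44 mm wide, 28 mm deep, top at z 79 mm, standing 116 to 144 mm from the axis.
- empty_carousel_socket (a point): Mouth of one socket of the empty carousel, 98 mm from that carousel's axis, 48 mm high; it turns with its wheel. The empty carousel is the same device without a tube, about 0.3 m to one side, and must not be turned.

How it is judged (in metres and radians):
At the end, for the whole second after the job is handed in: The tube stands still in front of the reader: its cap centre is within 17 mm (10 degrees of turn) of the read point, seen from above (horizontal distance between tube_cap and read_point below 0.017 m); the robot touches nothing.
It fails at once if the empty carousel is turned (one of its sockets moves by more than 12 mm) (distance of empty_carousel_socket from where it was at the start of the episode above 0.012 m).
It fails at once if the gripper pushes on the sample tube itself (over 2 N) (contact force between the fingers and sample_tube_c0 above 2 N or contact force between the fingers and sample_tube_c1 above 2 N).
It also fails if it takes over 51 s, if anything falls off the work surface, if the arm or the gripper's body presses on something with over 40 N, if the wrist force passes 120 N, or if a joint passes its speed limit or range.

## Working session

There is one attempt and no reset: what is moved stays moved. The work goes in short steps, each a Python script; the robot and the scene stay as the last script left them, time stands still between calls to the robot, and variables do not carry over. Pictures are saved under pics/ and viewed, about 8 in all and at most 12, crops included, and the job is handed in when it is done.

```bash
mkdir -p pics; cat > h.py <<'E'
import numpy as np, cv2
from cell import manip
def shot(name,fn=None):
    c=manip.camera(name)
    if fn: cv2.imwrite('pics/'+fn,c['pixels'])
    return c
def cloud(c):
    d=c['depth'];f=200/np.tan(np.radians(c['fovy'])/2)
    v,u=np.mgrid[:400,:640]
    P=np.stack([(u-c['cx'])/f*d,(v-c['cy'])/f*d,d],-1)
    T=np.array(c['cam_to_world'])
    W=P@T[:3,:3].T+T[:3,3]; W[d==0]=np.nan
    return W
E
python3 - <<'E'
from h import *
s=manip.observe();print(s['clock'],s['eef_pos'],s['orientation'])
for n in('top','side'):
    c=shot(n,n+'0.png');np.savez(n+'0.npz',W=cloud(c),p=c['pixels']);print(np.round(c['cam_to_world'],2),c['fovy'])
E
```

```text
0.0 [136.44373776 558.19278114 403.5064372 ] [-0.37575624 -3.11839776  0.00350297]
[[-2.0000e-02 -9.9000e-01  1.3000e-01  4.3961e+02]
 [-1.0000e+00  1.0000e-02 -1.0000e-02 -1.4045e+02]
 [ 1.0000e-02 -1.3000e-01 -9.9000e-01  9.4187e+02]
 [ 0.0000e+00  0.0000e+00  0.0000e+00  1.0000e+00]] 57.27595841640238
[[ 9.8000e-01 -1.0000e-01  1.5000e-01  4.3465e+02]
 [-1.8000e-01 -4.2000e-01  8.9000e-01 -9.1431e+02]
 [-3.0000e-02 -9.0000e-01 -4.3000e-01  4.5139e+02]
 [ 0.0000e+00  0.0000e+00  0.0000e+00  1.0000e+00]] 57.94605015516972
```

View pics/top0.png

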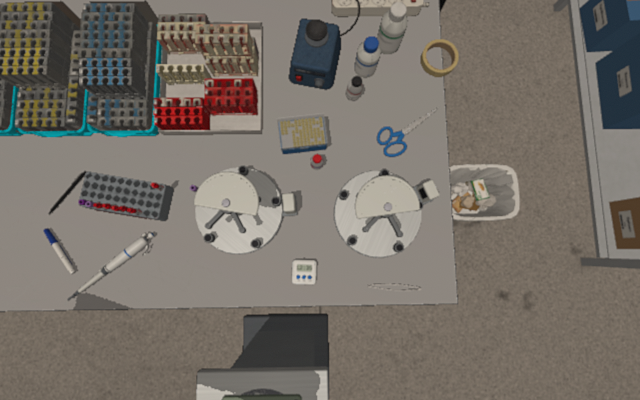

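View pics/side0.png

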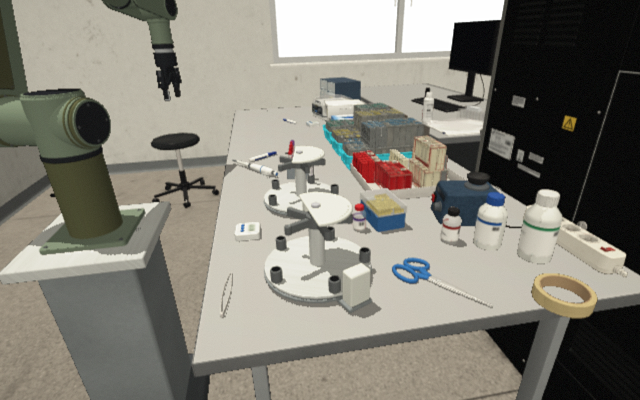

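The top view shows both carousels: left centre near (238,210), with the violet cap at (194,188) and the reader at (289,202); right one near (378,212), empty. The side view agrees, with the tube on the far (left) carousel. Next: measure the left one.

```bash
python3 - <<'E'
from h import *
from scipy.optimize import least_squares
z=np.load('top0.npz');W=z['W'];p=z['p'].astype(int)
v,u=np.mgrid[:400,:640]
for nm,(a,b) in {'L':(185,297),'R':(325,440)}.items():
    roi=(u>a)&(u<b)&(v>160)&(v<258)
    Z=W[...,2]
    def pts(lo,hi,m=True): return W[roi&(Z>lo)&(Z<hi)&m]
    cov=pts(150,162); print(nm,'cover',len(cov),np.median(cov[:,2]))
    sp=pts(118,137); base=pts(30,60)
    h=cv2.convexHull(cov[:,:2].astype(np.float32))[:,0]
    # fit circle base by hull
    hb=cv2.convexHull(base[:,:2].astype(np.float32))
    (cc,r)=cv2.minEnclosingCircle(hb);print('base z',np.percentile(base[:,2],[10,50,90]),'enc',cc,r)
    for zz in range(0,110,10): print(zz,len(pts(zz,zz+10)),end=' ')
    (cc,r)=cv2.minEnclosingCircle(h);print('\ncover enc',cc,r, 'bbox',cov.min(0),cov.max(0))
    print('spokes',len(sp),sp.min(0),sp.max(0))
    rd=pts(70,85);print('z70-85',len(rd),np.median(rd,0))
m=(p[...,0]>p[...,1]+25)&(p[...,2]>p[...,1]+10)&(u>185)&(u<300)&(v>150)&(v<260)
print('violet',m.sum(),W[m][:30].round(0))
im=cv2.resize(z['p'][155:265,180:300],None,fx=6,fy=5.4,interpolation=cv2.INTER_CUBIC);cv2.imwrite('pics/c1.png',im)
E
```

```text
L cover 1799 151.87490297512693
base z [38.50479026 49.08406857 51.71809251] enc (531.7681274414062, 31.668249130249023) 122.07344818115234
0 3539 10 217 20 3232 30 43 40 208 50 108 60 9 70 106 80 117 90 6 100 33 
cover enc (547.7333984375, 58.039188385009766) 69.8989028930664 bbox [518.88476352 -11.80718806 150.00083491] [615.1386824  127.52611013 159.84993807]
spokes 291 [481.5065415  -11.60542477 118.03556678] [561.14619035 110.86440813 136.81857132]
z70-85 222 [553.63363865 -71.06771628  80.14331857]
R cover 1662 151.53602959668342
base z [40.28518918 49.27626393 51.85038265] enc (533.5491943359375, -304.1779479980469) 119.28069305419922
0 3601 10 247 20 3187 30 34 40 208 50 130 60 27 70 138 80 89 90 0 100 0 
cover enc (532.5601196289062, -291.7413024902344) 69.76154327392578 bbox [ 509.08444142 -360.53895298  150.00879758] [ 601.11701761 -222.34331363  160.36816605]
spokes 270 [ 467.57852003 -326.75142769  118.39851315] [ 565.1548685  -227.68684574  136.4963768 ]
z70-85 227 [ 579.86381421 -409.87419325   79.5662619 ]
violet 23 [[592. 147. 110.]
 [592. 145. 110.]
 [591. 150. 106.]
 [591. 149. 103.]
 [590. 146. 107.]
 [590. 143. 108.]
 [588. 152. 109.]
 [589. 151. 104.]
 [588. 146. 107.]
 [588. 143. 108.]
 [588. 141. 107.]
 [586. 152. 109.]
 [586. 150. 107.]
 [586. 145. 108.]
 [586. 143. 108.]
 [586. 142. 104.]
 [583. 149. 110.]
 [583. 147. 110.]
 [583. 145. 109.]
 [583. 143. 109.]
 [584. 142. 103.]
 [582. 147. 102.]
 [582. 145. 101.]]
```

View pics/c1.png

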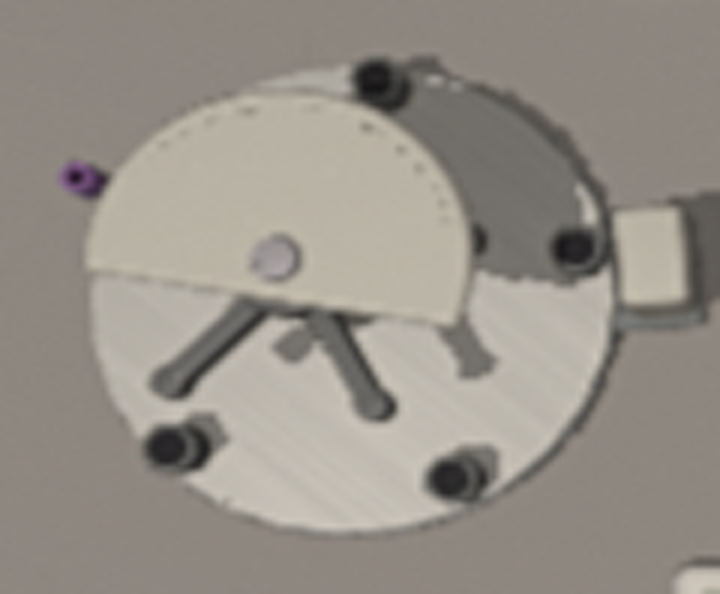

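The crop shows the violet cap at crop (80,178), open spokes at (170,380) and (378,405), and the reader top at (652,255). Radii match: cap 97 mm, reader 129 mm. Next I refine the centre and angles, then check IK for the push arcs.

```bash
cat >> h.py <<'E'
from scipy.spatial.transform import Rotation as Ro
from scipy.optimize import least_squares
def e(d): return np.array([np.cos(np.radians(d)),np.sin(np.radians(d))])
def pose(C,th,off=19.5,R=58,z=286,flip=0):
    """finger block lying against the CCW side of the spoke at world angle th"""
    p=np.array(C)+R*e(th)+off*e(th+90)
    r=Ro.from_euler('z',th+flip,degrees=True)*Ro.from_euler('x',180,degrees=True)
    return [*p,z],r.as_rotvec()
def scene(W,p):
    v,u=np.mgrid[:400,:640];Z=W[...,2]
    roi=(u>185)&(u<300)&(v>160)&(v<258)
    cov=W[roi&(Z>150)&(Z<162)]
    h=cv2.convexHull(cov[:,:2].astype(np.float32))
    C=np.array(cv2.minEnclosingCircle(h)[0])
    d=W[...,:2]-C;r=np.hypot(d[...,0],d[...,1]);an=np.degrees(np.arctan2(d[...,1],d[...,0]))%360
    rd=W[roi&(Z>74)&(Z<88)&(r>112)&(r<150)]
    rect=cv2.minAreaRect(rd[:,:2].astype(np.float32))
    m=(p[...,0]>p[...,1]+20)&(p[...,2]>p[...,1]+8)&(Z>98)&(Z<116)&(r>80)&(r<115)
    sp=an[roi&(Z>118)&(Z<137)&(r>45)&(r<76)]
    return dict(C=C,reader=rect,cap=np.median(W[m],0) if m.any() else None,ncap=int(m.sum()),spokes=np.histogram(sp,np.arange(60,310,6)),roi=roi,r=r,an=an)
E
python3 - <<'E'
from h import *
z=np.load('top0.npz');W=z['W'];p=z['p'].astype(int)
s=scene(W,p);C=s['C'];Z=W[...,2]
g=lambda q:np.degrees(np.arctan2(q[1]-C[1],q[0]-C[0]))
print(C,'reader',s['reader'],g(s['reader'][0]),'cap',s['cap'],g(s['cap']),np.hypot(*(s['cap'][:2]-C)))
m=s['roi']&(Z>15)&(Z<30);b=W[m][:,:2]
h=cv2.convexHull(b.astype(np.float32))[:,0]
f=least_squares(lambda x:np.hypot(*(h-x[:2]).T)-x[2],[*C,112],loss='soft_l1',f_scale=2).x;print('basefit',f,np.median(W[m][:,2]))
cov=W[s['roi']&(Z>150)&(Z<162)][:,:2];h=cv2.convexHull(cov.astype(np.float32))[:,0]
f=least_squares(lambda x:np.hypot(*(h-x[:2]).T)-71,C,loss='soft_l1',f_scale=1).x;print('coverfit',f)
L=s['roi']&(Z>118)&(Z<137)&(s['r']>45)&(s['r']<76)
for lo,hi in((90,180),(180,270)):
    q=L&(s['an']>lo)&(s['an']<hi);print(lo,q.sum(),np.median(s['an'][q]),s['r'][q].max())
for fl in(0,180,):
  for th in(178,140,104):
    q=manip.solve_ik(*map(list,pose(C,th,flip=fl)));print(fl,th,None if q is None else np.round(q,2))
E
```

```text
[547.73339844  58.03918839] reader ((554.8963012695312, -70.02682495117188), (43.17536163330078, 28.59903335571289), 4.103532314300537) -86.79870611643351 cap [586.44074053 145.62649823 107.25897036] 66.15799107653686 95.75904749713867
basefit [544.86657394  56.26907897 111.06740172] 23.544687021993354
coverfit [544.1454124  58.6060321]
90 80 138.56759465140476 73.98130475589886
180 76 207.19650790895457 73.46846258384193
0 178 [-0.09  0.17  1.86  0.    1.12 -1.63]
0 140 [-0.01  0.18  1.84  0.    1.12 -0.88]
0 104 [ 0.05  0.24  1.77  0.    1.13 -0.2 ]
180 178 [-0.09  0.17  1.86 -0.    1.12  1.51]
180 140 [-0.01  0.18  1.84  0.    1.12  2.26]
180 104 None
```

Consistent: centre ≈ (545,57.3), cap at 64.9° (r 97.5), reader at −85.7°, so turn 150.6° clockwise using spokes at 137°, 209° and 281°. First two pushes, then look.

```bash
cat >> h.py <<'E'
C0=np.array([545,57.3])
def push(a,b,step=9,c=19.5):
    ps=lambda th,off,z:[list(x) for x in pose(C0,th,off,z=z)]
    P,r=ps(a,c+6,360);manip.move_pose(P,r)
    P,r=ps(a,c+6,286);manip.move_linear(P,r,speed=120)
    print('down',np.round(manip.observe()['force'],1))
    mx=0
    for th in np.linspace(a,b,int(abs(b-a)/step)+2):
        P,r=ps(th,c,286);manip.move_linear(P,r,speed=60)
        mx=max(mx,np.linalg.norm(manip.observe()['force']))
    print('end force',np.round(manip.observe()['force'],1),'max',round(mx,1))
    P,r=ps(b,c+5,286);manip.move_linear(P,r,speed=60)
    P,r=ps(b,c+5,360);manip.move_linear(P,r,speed=150)
    print('clock',manip.observe()['clock'])
E
python3 - <<'E'
from h import *
manip.command_gripper(0)
P,r=pose(C0,137,25.5,z=400);manip.move_pose(list(P),list(r))
push(137,106)
shot('side','s1.png')
push(178,106)
c=shot('side','s2.png')
a,b=cv2.imread('pics/s1.png'),cv2.imread('pics/s2.png')
cv2.imwrite('pics/s12.png',cv2.resize(np.hstack([a[100:260,200:400],b[100:260,200:400]]),None,fx=2,fy=2))
E
```

```text
down [ 0.3  0.6 -0.4]
end force [-0.1  0.4  0.4] max 0.9
clock 6.35
down [ 0.4  0.1 -0.2]
end force [ 0.2 -0.  -0.5] max 1.5
clock 12.2
```

View pics/s12.png

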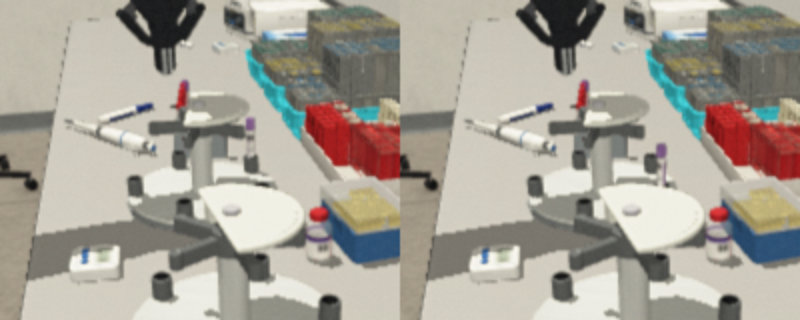

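The crops show the tube cap moving clockwise as planned, from (250,125) left to (661,150) right. Third push: stop slightly short, withdraw and measure.

```bash
python3 - <<'E'
from h import *
push(178,132.5)
manip.move_pose([250,400,400],list(pose(C0,132,0)[1]))
c=shot('top','t3.png');W=cloud(c);s=scene(W,c['pixels'].astype(int))
q=s['cap'];print(q,s['ncap'])
if q is not None:
    d=q[:2]-C0;print(np.hypot(*d),np.degrees(np.arctan2(d[1],d[0])))
q=s['reader'];print(q)
Z=W[...,2];L=s['roi']&(Z>118)&(Z<137);D=W[L][:,:2]-C0;r=np.hypot(*D.T);an=np.degrees(np.arctan2(*D.T[::-1]))%360;k=(r>45)&(r<76)
for lo,hi in((90,165),(165,270)):
    j=k&(an>lo)&(an<hi);print(j.sum(),np.median(an[j]))
print(manip.observe()['clock'])
cv2.imwrite('pics/c3.png',cv2.resize(c['pixels'][155:265,180:450],None,fx=2.9,fy=2.9))
E
```

```text
down [-0.   0.2  0.3]
end force [ 0.1 -0.1 -0.4] max 1.8
clock 17.125
[554.25124723 -39.50077605 107.69688481] 26
97.24184191907382 -84.54082447877101
((554.7257080078125, -70.56602478027344), (43.2642822265625, 27.59473991394043), 4.642781734466553)
73 131.7031908833353
70 203.1748583801099
18.65
```

View pics/c3.png

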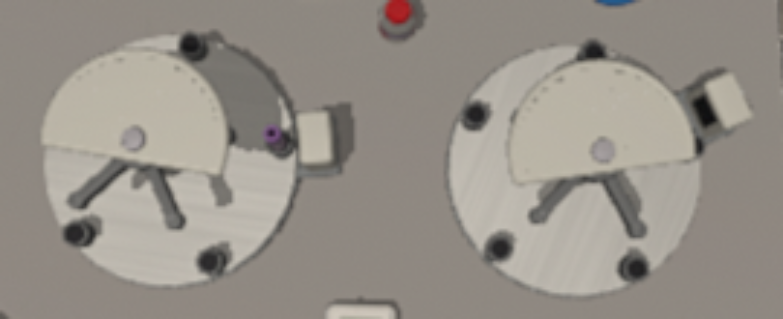

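The cap is at crop (272,134), in front of the reader at (315,137). It is about 2 mm from the estimated read point, the arm is clear, and the empty carousel looks untouched. Handing in.

```bash
python3 -c "
from cell import manip
print(manip.close_job())"
```

```text
the job is handed in; nothing more can be done
None
```

I turned the left carousel, the one with the tube, about 150° clockwise with three pushes on its spokes, using closed fingers. I then withdrew the arm and handed the job in; the last clock reading before that was 18.7 s.

- **Tube position:** in the last top-camera measurement the cap was at (554, −40, 108) mm. That is about 2 mm, or 1°, from the estimated read point at (552.5, −40.4); the limit is 17 mm.
- **Geometry check:** the cap's distance from the wheel axis measured 97 mm against the 98 mm given. My separate estimates of the wheel axis differed by 2–4 mm, so the true error could be a few millimetres more.
- **Forces:** the wrist force read between motion steps stayed at 1.8 N or less. The fingertips were set to about 113 mm height, above the tube's 108 mm top. Force on the tube itself was not measured.
- **Empty carousel:** it was never approached, and in the last picture it looks unmoved. I checked that by eye and did not measure its sockets.

No check failed, and the hand-in gave no verdict.

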